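Lock the grinder's suction foot, mesh the grinding cup with the base and hold it down

TASK

Get the spice grinder running: first push the lever at the front of its base all the way down to its stop, so that the suction foot locks to the worktop. Then take the steel grinding cup, set its black blade end into the top of the base, turned so that its three lugs drop into the three slots, and push it straight down against the springs as far as it goes. The grinder runs only while the cup is held down, so finish while still holding the cup pressed fully home; keep the cup upright with its blade end down all the time, and leave the two jars where they stand.

Things in the scene. Friction and masses are not known exactly. Their poses are not given: they have to be found in the camera images.
- grinder_base: spice grinder base, fixed: round white housing 112 mm across on a rubber suction foot 123 mm across, with an aluminium collar on top (100 mm across, top 72 mm above the worktop) that holds the socket. Origin: centre of its underside; z up; the lever stands out along its -x axis
- socket (a point): centre of the socket's mouth, level with the collar's top, 72 mm above the base's origin; axes as the base's. The socket is round, 71 mm across, 34 mm deep, its mouth bevelled by 2.5 mm; three slots open into its side
- slot (a point): middle of one slot's mouth, at the collar's top, 40 mm from the socket's axis along the base's +x axis; the other two slots are alike, 120 degrees to either side. Each is 16 mm wide, reaches out to 44.5 mm from the axis and is open at the top; 8 mm down in it stands a grey spring plunger. Axes as the base's
- run_switch (a joint): travel of the three linked plungers in the slots: 0 up (off), 0.006 m fully down at the stop. They start to yield at 4.4 N in all and take 9.2 N at the stop; the cup's own weight does not move them
- foot_lever (a joint): suction-foot lever: 0 up (unlocked, as found), 0.46 rad down at its stop (locked). Level hinge along the base's y axis, at base x = -63 mm, 19.5 mm above the worktop; slants up away from the base by 24 degrees when up. Its stiff cam, with a light return spring, takes 7 to 9 N down on the pad all the way and stays where it is left
- lever_pad (a point): middle of the top face of the lever's ribbed pad (26 by 42 mm), 50 mm from the hinge; 43.5 mm above the worktop when up, 21.5 mm when locked; about 108 mm (up) to 113 mm (down) from the base's axis, towards base -x
- grinder_cup: grinding cup, loose, 0.19 to 0.30 kg, standing blade end down, 118 mm high. Origin: centre of its underside; z up to the closed top. From below: black nose 68 mm across with three lugs, 0 to 28 mm, bevelled at the bottom; ribbed black ring 74 mm across, 28 to 43 mm; plain steel wall to grip, 60 mm across, 47 to 108 mm; domed top
- lug (a point): outer lower edge of one lug, 42.5 mm from the cup's axis along the cup's +x, 12 mm above its underside; axes as the cup's. The other two are alike, 120 degrees to either side; each is 12 mm wide, 12 to 24.5 mm above the underside. Any lug fits any slot. Cup origin above base origin: 60 mm with lugs resting on the collar, 52 mm with lugs down on the plungers, 46 mm fully home
- spice_jar: bystander: spice jar with a black cap, 40 mm across, 105 mm high; origin at the centre of its underside
- honey_jar: bystander: glass jar with a grey lid, 71 mm across, 110 mm high; origin at the centre of its underside
There are look-alikes about, which are no part of the job. What is shaped like the grinder_base but red is not meant.

How it is judged:
By the outcome, as a careful person would: the job done as asked, in the order asked, and still so for the second after the job is handed in, while the arm keeps its last pose, push and grip.
It also fails if it takes over 48 s, if anything falls off the work surface, if the arm or the gripper's body presses on something with over 40 N, if the wrist force passes 120 N, or if a joint passes its speed limit or range.

ROBOT

A 6-joint arm with a two-finger parallel gripper is mounted at the origin on a cart in front of the work surface, level with it; the furniture and walls round the work are solid. World frame = base frame: x ahead of the robot, y to its left, z up, the work surface at z = 0. Lengths are in m, angles in rad, forces in N, time in s.
With the tool pointing down it reaches from about 0.375 to 0.825 m from the base axis. Payload 5.5 kg.
Tool frame: the origin (TCP) lies on the centre line of the jaws, within the pads' length; the fingertips stand 8 mm ahead of it and the grasp point (between the pads) lies 11 mm behind it; z points along the fingers, y is the direction in which the jaws open and shut (so a half turn about z gives the same grasp; the last joint's range is limited). The gripper opens to 85 mm and grips with 20 to 120 N. Pads are 22 mm wide; open, the fingers measure 114 mm over their backs; the gripper's body (76 mm by 85 mm) begins 54 mm behind the grasp point. The pads swing forward as they close: fully open they stand 13 mm farther back than shut.
Start: joints at [-1.326, 0.314, -0.047, 1.21, 0, 1.571], TCP at [0.145, -0.582, 0.239] pointing down, gripper open.
Joint ranges: [-2.67, 2.67], [-0.69, 1.73], [-1.03, 1.25], [-2.08, 2.16], [-1.42, 1.45], [-3.14, 3.14]. Speed limits (rad/s): [2.39, 2.39, 3.01, 3.14, 3.14, 3.14].

INTERFACE

Orientations are given as a unit quaternion [x, y, z, w].
In Python, from rig import ctrl gives the robot as it stands.
- The arm moves only by the tool servo_tool, never from a script. Its argument "increments" is a list of rows, each a list of 7 numbers: the shift along the tool's x, y, z in units of 40 mm (1.0 is 40 mm), then the turn, a rotation vector about the tool's x, y, z in units of 10 degrees (1.0 is 10 degrees), then the gripper command: -1 is fully open, 1 is shut, values between are in proportion. A call has exactly 5 rows; each row shifts and turns the pose as measured when the row begins, along the tool's axes as they then stand; what a row does not reach is not made up. A row lasts 1/8 s, in which the tool goes at most 62.5 mm and 10.7 degrees, less where a joint would pass 70% of its speed; a pose out of reach is approached as far as the arm can. A call is refused whole if a number of a shift passes 1 or a number of a turn 1, either way. A call with a gripper value outside its range is refused whole. The fingers move at their own pace and stop on an object; the grip force is fixed at half the most. Time passes only in rows, so rows that do not move let the fingers close, or fill a call up. It gives the time, the measured TCP pose, the force and the opening at its end, in the units of the state.
- ctrl.state(): the state, without advancing time (a new reading comes with each control period).
- ctrl.camera(name): name is "scene" or "top" or "wrist"; returns a dict with "frame" (384x512x3 uint8, red, green, blue), "depth" (384x512 float32, m along the optical axis (not along the pixel's ray), 0 where there is no reading), "K" (3x3 intrinsics, pixels), "k1" (the pictures are not rectified: a ray, as slopes to the right and down, at radius r is drawn at 1 + k1 r^2 times it, then the intrinsics apply), "rvec" (rotation vector, rad) and "tvec" (3), from world to camera coordinates, as OpenCV has them; the wrist camera has in their place "hand_eye" (4x4, takes a point from camera to tool coordinates, whose origin is the TCP and whose axes are the flange's). Camera axes: x right, y down, z forward; pixel columns grow to the right and rows downward; lengths in m; the calibration is good to about 2 mm. A picture is of the moment at which its call begins: read the wrist's pose just before it.
- ctrl.hand_in(): hands the job in, once; it reports no verdict.
The state is a dict: "clock": time; "qpos": joint angles; "dq": joint speeds; "tau": joint torques, N m; "tcp_pos": TCP position; "eef_rot": TCP orientation; "contact_force": force on the tool from outside, world axes, zero at the start; "moment": the same for the moment, N m; "gripper_width": finger opening in m.
Only numpy, scipy, OpenCV 4.12 (cv2) and the standard library are available. Lean on these libraries where they do the work, as an engineer would, in place of code of your own. Each camera call takes 0.05 s, during which the arm holds its last target. There are 200 camera calls.

## Working session

There is one attempt and no reset: what is moved stays moved. The work goes in short steps, Python scripts to look and compute and a tool call to move; the robot and the scene stay as the last step left them, time stands still between calls to the robot, and variables do not carry over. Pictures are saved under pics/ and viewed, about 8 in all and at most 12, crops included, and the job is handed in when it is done.

Besides the shell and the picture viewer there is one more tool, called after "Call:" in YAML: its name, and indented under it one key for each argument. servo_tool: Moves the arm, as the interface text tells. Its arguments: {"type":"object","properties":{"increments":{"type":"array"}},"required":["increments"]}

```bash
mkdir -p pics
cat > h.py <<'E'
import numpy as np, cv2
from scipy.spatial.transform import Rotation as R
from rig import ctrl
def cap(name,fn):
    s=ctrl.state(); c=ctrl.camera(name)
    if name=='wrist':
        T=np.eye(4);T[:3,:3]=R.from_quat(s['eef_rot']).as_matrix();T[:3,3]=s['tcp_pos'];c['T']=T@c['hand_eye']
    else:
        W=np.eye(4);W[:3,:3]=cv2.Rodrigues(np.array(c['rvec'],float))[0];W[:3,3]=np.ravel(c['tvec']);c['T']=np.linalg.inv(W)
    cv2.imwrite('pics/'+fn+'.png',c['frame'][:,:,::-1])
    np.savez('pics/'+fn+'.npz',**{k:c[k] for k in('frame','depth','K','k1','T')}); return c
def load(fn): return dict(np.load('pics/'+fn+'.npz'))
def ray(c,u,v):
    K=c['K'];d=np.array([(u-K[0,2])/K[0,0],(v-K[1,2])/K[1,1]]);r=d.copy()
    for _ in range(20): r=d/(1+c['k1']*(r@r))
    return np.array([r[0],r[1],1.])
def atz(c,u,v,z):
    d=c['T'][:3,:3]@ray(c,u,v);o=c['T'][:3,3];return o+d*(z-o[2])/d[2]
def dep(c,u,v):
    z=c['depth'][int(v),int(u)];return c['T'][:3,:3]@(ray(c,u,v)*z)+c['T'][:3,3]
def cloud(c):
    H,Wd=c['depth'].shape;K=c['K'];v,u=np.mgrid[:H,:Wd]
    d=np.stack([(u-K[0,2])/K[0,0],(v-K[1,2])/K[1,1]],-1);r=d.copy()
    for _ in range(15): r=d/(1+c['k1']*(r**2).sum(-1,keepdims=True))
    p=np.concatenate([r,np.ones((H,Wd,1))],-1)*c['depth'][...,None]
    return p@c['T'][:3,:3].T+c['T'][:3,3]
def proj(c,P):
    p=np.linalg.inv(c['T'])@np.append(P,1);r=p[:2]/p[2];r=r*(1+c['k1']*(r@r));return c['K'][0,0]*r[0]+c['K'][0,2],c['K'][1,1]*r[1]+c['K'][1,2]
E
python3 - <<'E'
from h import *
a=cap('scene','s0');b=cap('top','t0')
cv2.imwrite('pics/both.png',cv2.resize(np.vstack([a['frame'],b['frame']])[:,:,::-1],(800,1200))[:1200])
print(ctrl.state())
E
```

```text
{'clock': 0.1, 'qpos': array([-1.32598835e+00,  3.14121184e-01, -4.79809315e-02,  1.21018076e+00,
       -4.45070142e-06,  1.57079412e+00]), 'dq': array([ 1.02195205e-03, -7.57471355e-04,  1.86086654e-03, -8.39060195e-05,
        2.88574328e-04, -2.12742267e-04]), 'tau': array([-1.41481756e-03, -5.40766490e+01,  3.40541482e+01,  1.11174447e-02,
       -2.40969723e-05,  7.29010367e-06]), 'tcp_pos': array([ 0.1452996 , -0.58162625,  0.23854041]), 'eef_rot': array([ 9.92517571e-01,  1.22099623e-01, -9.29605754e-05, -7.37441241e-04]), 'contact_force': array([-0.00922438, -0.17407535,  0.2279164 ]), 'moment': array([ 0.02044394, -0.02000822,  0.01321273]), 'gripper_width': 0.0852646953218066}
```

View pics/s0.png

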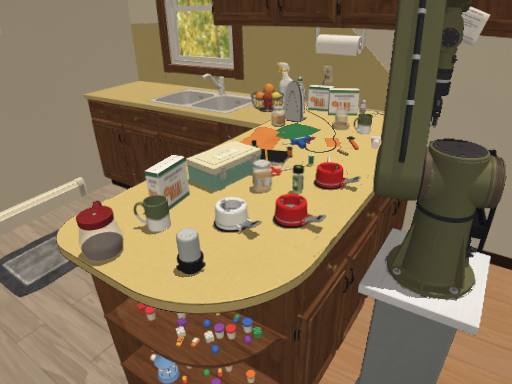

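View pics/t0.png

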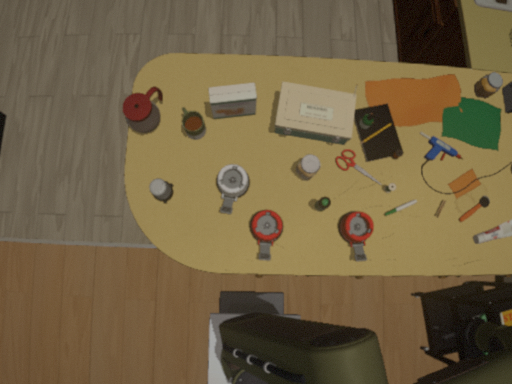

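The scene view shows the white base at (231,213), the two red look-alikes at (291,209) and (330,175), and the cup at (189,250). In the top view the white base is at (233,180) with its lever at (227,205), the red bases are at (267,225) and (357,227), and the cup is at (161,188). The jars are at (308,165) and (323,203). The white base and the steel cup match the description.

Run:
```python
from h import *
b=load('t0');s=load('s0')
print('base',atz(b,233,180,.072),'lever',atz(b,227,206,.0435),'cup',atz(b,159,185,.118))
for n,c in(('t',b),('s',s)):
    P=cloud(c)
    for nm,ctr,z0,z1 in(('base',atz(b,233,180,.072),.05,.08),('cup',atz(b,159,185,.118),.05,.125)):
        m=(np.hypot(P[...,0]-ctr[0],P[...,1]-ctr[1])<.08)&(P[...,2]>z0)&(P[...,2]<z1)
        q=P[m];print(n,nm,len(q),q.mean(0).round(4),q.min(0).round(4),q.max(0).round(4),(q.max(0)+q.min(0))[:2]/2)
f=b['frame']
A=cv2.resize(f[150:225,200:275],(500,500),interpolation=cv2.INTER_CUBIC)
B=cv2.resize(f[165:210,140:185],(300,300),interpolation=cv2.INTER_CUBIC)
o=np.zeros((500,800,3),np.uint8);o[:,:500]=A;o[:300,500:]=B
cv2.imwrite('pics/crop1.png',o[:,:,::-1])
```

```text
base [0.61058192 0.0872885  0.072     ] lever [0.5227844 0.1064293 0.0435   ] cup [0.57737742 0.33402197 0.118     ]
t base 409 [0.6142 0.0922 0.0692] [0.5637 0.0418 0.0506] [0.6691 0.1436 0.08  ] [0.61640085 0.09273987]
t cup 313 [0.5677 0.334  0.108 ] [0.542  0.3097 0.0502] [0.5987 0.3665 0.1248] [0.57034466 0.33810308]
s base 425 [0.6106 0.1016 0.063 ] [0.5646 0.046  0.05  ] [0.6644 0.1483 0.0728] [0.61450858 0.09711574]
s cup 626 [0.5589 0.3547 0.0924] [0.5393 0.3181 0.0502] [0.598  0.374  0.1204] [0.56866213 0.34605801]
```

View pics/crop1.png

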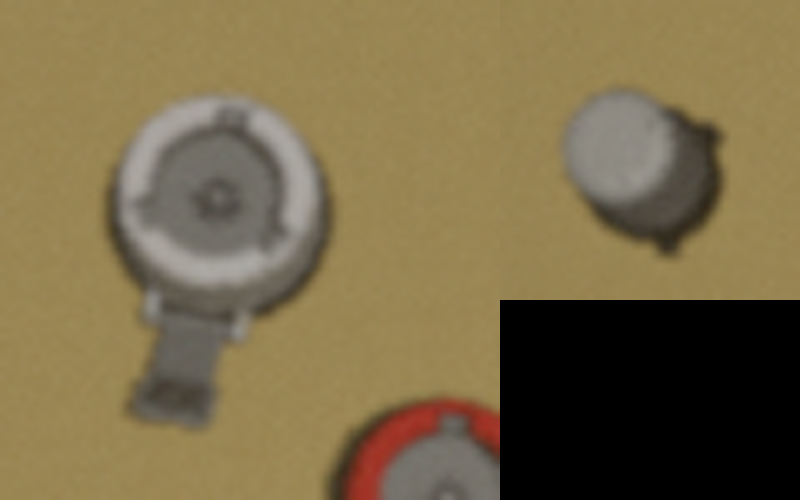

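The crop confirms a white base: socket centre at px (233.3,179), slots at (235,167), (222,181) and (241,186), lever pad at (226.3,209). The steel cup's dome is at (158,187) with lugs at (171.5,185) and (165,202). Next I move over the base for a closer look.

Run:
```python
from h import *
b=load('t0')
C=lambda x,y:(200+x*.15-.4,150+y*.15-.4)
D=lambda x,y:(140+(x-500)*.15-.4,165+y*.15-.4)
ctr=atz(b,*C(221,193),.072);pad=atz(b,*C(176,395),.0435)
print('ctr',ctr,'pad',pad,np.degrees(np.arctan2(*(ctr-pad)[1::-1])))
for p in((234,115),(148,212),(273,238)):
    q=atz(b,*C(*p),.070);print('slot',np.hypot(*(q-ctr)[:2]),np.degrees(np.arctan2(*(q-ctr)[1::-1])))
cu=atz(b,*D(620,145),.115);print('cup',cu)
for p in((712,135),(668,250)):
    q=atz(b,*D(*p),.02);print('lug',np.hypot(*(q-cu)[:2]),np.degrees(np.arctan2(*(q-cu)[1::-1])))
```

```text
ctr [0.61571233 0.08832552 0.072     ] pad [0.51261002 0.10959314 0.0435    ] -11.655314152153082
slot 0.04287212878697512 -7.210702140364435
slot 0.03933917566019836 105.82729881526508
slot 0.035963695847763176 -129.3855799996537
cup [0.57319734 0.3391648  0.115     ]
lug 0.03715493564214305 -48.77220293445196
lug 0.03983926391590543 -168.64748979413048
```

Call:
servo_tool:
  increments:
    - [1,-1,0,0,0,0,1]
    - [1,-1,0,0,0,0,1]
    - [1,-1,0,0,0,0,1]
    - [1,-1,0,0,0,0,1]
    - [1,-1,0,0,0,0,1]

```text
clock: 0.72
tcp_pos: [0.2928, -0.3348, 0.236]
eef_rot: [0.993, 0.118, -0.0, -0.002]
contact_force: [0.4, -0.4, 1.1]
gripper_width: 0.0001
```

Call:
servo_tool:
  increments:
    - [0.8,-1,0,0,0,0,1]
    - [0.8,-1,0,0,0,0,1]
    - [0.8,-1,0,0,0,0,1]
    - [0.8,-1,0,0,0,0,1]
    - [0.8,-1,0,0,0,0,1]

```text
clock: 1.35
tcp_pos: [0.4031, -0.0941, 0.2362]
eef_rot: [0.993, 0.118, -0.0, -0.002]
contact_force: [1.3, -0.7, -0.7]
gripper_width: -0.0002
```

Call:
servo_tool:
  increments:
    - [0.6,-1,0,0,0,0.5,1]
    - [0.6,-1,0,0,0,0.5,1]
    - [0.6,-1,0,0,0,0.5,1]
    - [0.4,-1,0,0,0,0.5,1]
    - [0.3,-0.8,0,0,0,0.5,1]

```text
clock: 1.98
tcp_pos: [0.4828, 0.0071, 0.239]
eef_rot: [0.998, -0.027, -0.006, -0.051]
contact_force: [-0.3, -0.6, -0.1]
gripper_width: -0.0002
```

Run:
```python
from h import *
cap('wrist','w1');s=ctrl.state();print(s['tcp_pos'],s['qpos'],R.from_quat(s['eef_rot']).as_matrix().round(3))
c=load('w1');print(proj(c,[.6157,.0883,.072]),proj(c,[.5126,.1096,.0435]),c['T'][:3,3])
```

```text
[0.48417154 0.00566829 0.23911382] [-0.05642208  0.105999   -0.31049228  1.16722298  0.10226158  3.14063799] [[ 0.998 -0.056 -0.007]
 [-0.055 -0.993  0.103]
 [-0.013 -0.102 -0.995]]
(np.float64(165.16000258425925), np.float64(17.472947780686752)) (np.float64(165.6065527298628), np.float64(135.77601867246923)) [ 0.55175724 -0.00985846  0.37234732]
```

View pics/w1.png

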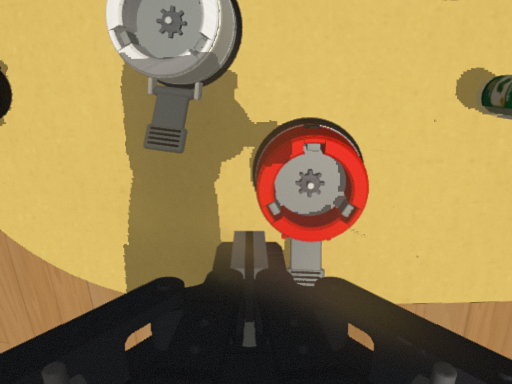

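The wrist view shows the white base's socket at (172,21) and its lever pad at about (166,138), both where predicted; the red base is the decoy at (312,185). Joint 6 is at its limit, which tilted the tool. I'll turn it back and level it while moving over the pad.

Call:
servo_tool:
  increments:
    - [0.0,-0.7,0,-0.3,0,-0.6,1]
    - [0.1,-0.7,0,-0.3,0,-0.6,1]
    - [0.2,-0.7,0,0,0,-0.5,1]
    - [0.2,-0.5,0,0,0,-0.5,1]
    - [0,0,0,0,0,0,1]

```text
clock: 2.65
tcp_pos: [0.4946, 0.1098, 0.2425]
eef_rot: [0.986, 0.164, -0.003, 0.003]
contact_force: [-0.6, -0.5, 0.4]
gripper_width: 0.0001
```

Run:
```python
from h import *
c=load('w1');print('pad from w1',atz(c,166,138,.0435),'ctr',atz(c,172,21,.05))
cap('wrist','w2');s=ctrl.state();print(s['tcp_pos'],s['qpos'],R.from_quat(s['eef_rot']).as_matrix().round(3))
c=load('w2');print(proj(c,[.6157,.0883,.072]),proj(c,[.5126,.1096,.0435]),c['T'][:3,3])
```

```text
pad from w1 [0.51036778 0.10946094 0.0435    ] ctr [0.61679079 0.0894191  0.05      ]
[0.49440165 0.10906927 0.24247107] [ 0.22052179  0.14103806 -0.25860949  1.17677475 -0.00531695  3.03385955] [[ 0.947  0.322 -0.004]
 [ 0.322 -0.947 -0.006]
 [-0.006  0.005 -1.   ]]
(np.float64(319.4705279567919), np.float64(44.12213751526917)) (np.float64(254.98384891806427), np.float64(145.32818070049572)) [0.55932679 0.13330463 0.37714271]
```

View pics/w2.png

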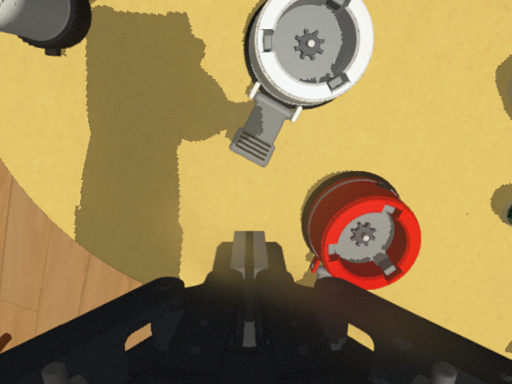

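The wrist view matches the predictions: pad at (253,145) and plungers at about (268,39), (336,82) and (338,3), with the cup's edge at top left.

Run:
```python
from h import *
c=load('w2');print('pad',atz(c,253,145,.0435))
q=[atz(c,u,v,.064) for u,v in((268,39),(336,82),(338,3))]
import itertools
for a,b in itertools.combinations(q,2): print('d',np.linalg.norm(a-b))
from scipy.optimize import least_squares
f=lambda p:np.concatenate([(q[i][:2]-p[:2]-p[3]*np.array([np.cos(p[2]+k*2*np.pi/3),np.sin(p[2]+k*2*np.pi/3)])) for i,k in((0,1),(1,2),(2,0))])
r=least_squares(f,[.615,.088,-.2,.04]);print(r.x,np.degrees(r.x[2]),r.fun.round(4))
P=cloud(c);m=(abs(P[...,2]-.072)<.002)&(np.hypot(P[...,0]-.616,P[...,1]-.089)<.06);g=P[m];print(len(g),g.min(0),g.max(0),np.median(g[:,2]))
f2=lambda p:np.hypot(*(E-p[:2]).T)-p[2]
from scipy.spatial import ConvexHull
h=g[:,:2];E=h[ConvexHull(h).vertices];r=least_squares(f2,[.616,.089,.05],loss='soft_l1',f_scale=.001);print('collar',r.x)
v=P[145,253];print('pad depth',v)
s=ctrl.state();A=R.from_quat(s['eef_rot']).as_matrix();pd=np.array([.512,.1095,.0435+.008+.008]);print((A.T@(pd-s['tcp_pos'])/.04).round(2))
```

```text
pad [0.51227851 0.11155086 0.0435    ]
d 0.07045823934722602
d 0.06635500654900828
d 0.06549841743470881
[ 0.61752458  0.0921361  -0.2061797   0.03891398] -11.813226849050132 [ 0.001   0.0015  0.0008 -0.0016 -0.0018  0.0001]
3640 [0.56850996 0.04255834 0.0700015 ] [0.66088371 0.1436043  0.07399922] 0.07224297775471894
collar [0.61767055 0.09295454 0.04989476]
pad depth [0.51244753 0.11162901 0.04469864]
[0.45 0.11 4.57]
```

Call:
servo_tool:
  increments:
    - [0.2,0,1,0,0,0,1]
    - [0.2,0,1,0,0,0,1]
    - [0.05,0,1,0,0,0,1]
    - [0,0,1,0,0,0,1]
    - [0,0,0.5,0,0,0,1]

```text
clock: 3.32
tcp_pos: [0.513, 0.1071, 0.0602]
eef_rot: [0.988, 0.156, -0.0, 0.004]
contact_force: [-0.6, 0.1, 1.1]
gripper_width: 0.0002
```

Call:
servo_tool:
  increments:
    - [0,-0.15,0,0,0,0,1]
    - [0,-0.03,0.15,0,0,0,1]
    - [0,0,0.15,0,0,0,1]
    - [0,0,0.15,0,0,0,1]
    - [0,0,0.15,0,0,0,1]

```text
clock: 3.95
tcp_pos: [0.5094, 0.1128, 0.0412]
eef_rot: [0.988, 0.153, -0.0, 0.002]
contact_force: [-4.2, -0.3, 8.7]
gripper_width: 0.0003
```

Contact made, lever yielding at about 9 N. Continuing down to the stop.

Call:
servo_tool:
  increments:
    - [0,0,0.15,0,0,0,1]
    - [0,0,0.15,0,0,0,1]
    - [0,0,0.12,0,0,0,1]
    - [0,0,0.12,0,0,0,1]
    - [0,0,0.12,0,0,0,1]

```text
clock: 4.58
tcp_pos: [0.5091, 0.1132, 0.0291]
eef_rot: [0.988, 0.151, 0.001, 0.001]
contact_force: [-19.0, -2.9, 49.6]
gripper_width: -0.0002
```

At the stop: tip z is 21 mm and the force rose sharply. Lifting off, with the fingers opening and the tool moving towards the cup.

Call:
servo_tool:
  increments:
    - [0,0,-1,0,0,0,1]
    - [0,0,-1,0,0,-0.5,-1]
    - [0,0,-1,0,0,-1,-1]
    - [0,0,-1,0,0,-1,-1]
    - [0,-0.5,-1,0,0,-1,-1]

```text
clock: 5.2
tcp_pos: [0.4953, 0.1267, 0.2407]
eef_rot: [0.894, 0.448, 0.005, 0.002]
contact_force: [0.8, 1.3, 0.0]
gripper_width: 0.0726
```

Run:
```python
from h import *
cap('wrist','w3');s=ctrl.state();A=R.from_quat(s['eef_rot']).as_matrix();print(s['tcp_pos'],s['qpos'].round(3),A.round(3))
c=load('w3');print(proj(c,[.5070,.1155,.0215]),proj(c,[.573,.339,.115]),proj(c,[.573,.339,.02]))
P=cloud(c)
b=np.array([.6175,.0925]);u=np.array([np.cos(-.206),np.sin(-.206)])
d=(P[...,:2]-b)@u; l=(P[...,:2]-b)@np.array([-u[1],u[0]])
for t in(-.09,-.1,-.105,-.11,-.115,-.12):
    m=(abs(d-t)<.003)&(abs(l)<.012);print(t,m.sum(),np.median(P[m][:,2]) if m.any() else None)
print((A.T@(np.array([.573,.339,.24])-s['tcp_pos'])/.04).round(2))
```

```text
[0.4958434  0.12899293 0.24644219] [ 2.550e-01  1.320e-01 -2.600e-01  1.162e+00 -1.000e-03  2.461e+00] [[ 0.593  0.805  0.016]
 [ 0.805 -0.593  0.003]
 [ 0.012  0.011 -1.   ]]
(np.float64(263.77258487060277), np.float64(163.26372105120618)) (np.float64(153.56123800503832), np.float64(-123.37265675229992)) (np.float64(179.0074598000208), np.float64(-64.53278008386798))
-0.09 2400 0.2806313017513636
-0.1 279 0.24972824341985772
-0.105 139 0.02260890133569704
-0.11 384 0.3083870733734459
-0.115 161 0.022851907698819895
-0.12 124 0.022252674659209798
[ 5.37 -1.56  0.21]
```

View pics/w3.png

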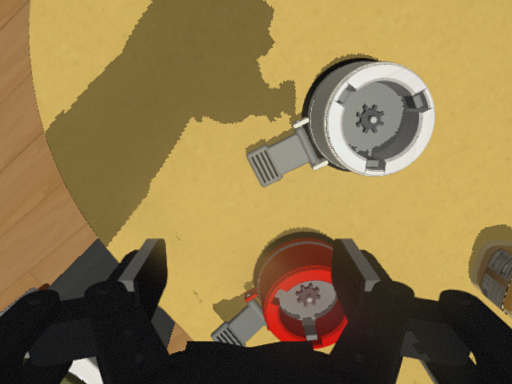

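The lever pad is at (265,165), where the locked pose predicts it, with depth 22 mm, so the lever is locked. Now to the cup; I also fit the collar once more from this frame.

Call:
servo_tool:
  increments:
    - [0.6,-0.3,0,0,0,0,-1]
    - [0.6,-0.3,0,0,0,0,-1]
    - [0.6,-0.3,0,0,0,0,-1]
    - [0.6,-0.3,0,0,0,0,-1]
    - [0.3,-0.3,0,0,0,0,-1]

```text
clock: 5.88
tcp_pos: [0.5152, 0.2543, 0.2569]
eef_rot: [0.894, 0.448, 0.016, 0.003]
contact_force: [0.4, 0.3, 0.5]
gripper_width: 0.0856
```

Run:
```python
from h import *
from scipy.optimize import least_squares
from scipy.spatial import ConvexHull
c=load('w3');P=cloud(c)
m=(abs(P[...,2]-.0725)<.002)&(np.hypot(P[...,0]-.6175,P[...,1]-.0925)<.056);h=P[m][:,:2];E=h[ConvexHull(h).vertices]
print('collar w3',least_squares(lambda p:np.hypot(*(E-p[:2]).T)-p[2],[.616,.089,.05],loss='soft_l1',f_scale=.001).x)
q=[atz(c,u,v,.064) for u,v in((345,95),(376,165),(419,101))]
f=lambda p:np.concatenate([(q[i][:2]-p[:2]-p[3]*np.array([np.cos(p[2]+k*2*np.pi/3),np.sin(p[2]+k*2*np.pi/3)])) for i,k in((0,1),(1,2),(2,0))])
r=least_squares(f,[.615,.088,-.2,.04]);print(r.x,np.degrees(r.x[2]),r.fun.round(4))
cap('wrist','w4');s=ctrl.state();print(s['tcp_pos'],s['gripper_width'])
c=load('w4');print(proj(c,[.573,.339,.115]));P=cloud(c)
m=(P[...,2]>.1)&(P[...,2]<.125)&(np.hypot(P[...,0]-.573,P[...,1]-.339)<.06);g=P[m];print(len(g),(g.min(0)+g.max(0))/2,g.max(0)-g.min(0))
```

```text
collar w3 [0.6178202  0.09308086 0.04992724]
[ 0.61922749  0.09126767 -0.15301078  0.04055496] -8.766872002964064 [ 0.0007  0.0009  0.0005 -0.0011 -0.0012  0.0002]
[0.51461835 0.25592138 0.25687192] 0.08566812351907861
(np.float64(241.03800860716242), np.float64(53.18443486591639))
4674 [0.57294303 0.34204934 0.11182363] [0.05965951 0.05918304 0.02044265]
```

View pics/w4.png

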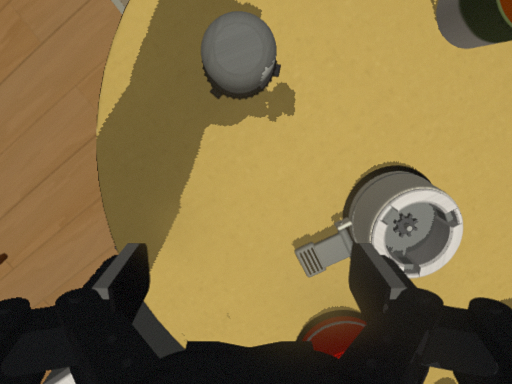

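The cup's dome is at (239,52), with lugs peeking out at (277,71) and (217,92). I'll view enlarged crops to get the slot and lug angles.

Run:
```python
from h import *
a=load('w3')['frame'][55:185,295:445];b=load('w4')['frame'][40:110,190:290]
o=np.zeros((560,800,3),np.uint8)
A=cv2.resize(a,None,fx=3,fy=3,interpolation=cv2.INTER_CUBIC);o[:390,:450]=A
B=cv2.resize(b,None,fx=3.5,fy=3.5,interpolation=cv2.INTER_CUBIC);B=cv2.convertScaleAbs(B,alpha=1.8);o[:245,450:]=B
cv2.imwrite('pics/crop2.png',o[:400,:,::-1])
```

```text
(no output)
```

View pics/crop2.png

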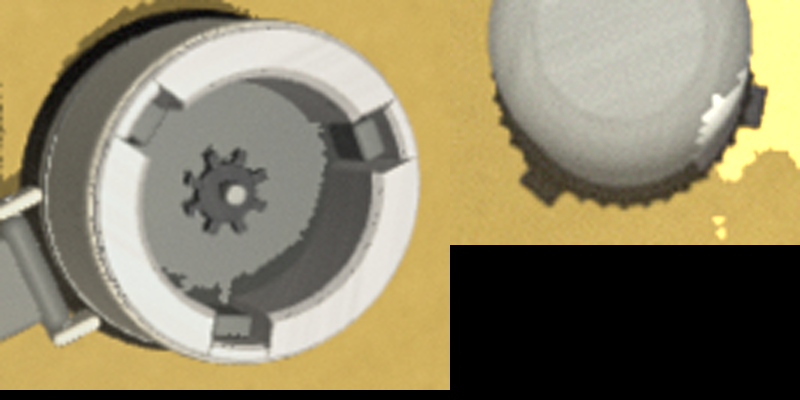

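Run:
```python
from h import *
c=load('w3');b=np.array([.6177,.0930])
for p in((143.5,108),(243,352),(404,131)):
    q=atz(c,295+p[0]/3-.33,55+p[1]/3-.33,.072)[:2]-b;print('slot',np.hypot(*q),np.degrees(np.arctan2(q[1],q[0])))
c=load('w4');k=np.array([.5729,.3420])
for z in(.012,.018,.0245):
  for p in((764,107),(536,195)):
    q=atz(c,190+(p[0]-450)/3.5-.35,40+p[1]/3.5-.35,z)[:2]-k;print('lug',z,np.hypot(*q),np.degrees(np.arctan2(q[1],q[0])))
s=ctrl.state();A=R.from_quat(s['eef_rot']).as_matrix();print(A.round(3),(A.T@(np.array([.573,.342,.15])-s['tcp_pos'])/.04).round(2))
```

```text
slot 0.04496284021375661 108.1661913390129
slot 0.046597087040406236 -127.93620623729043
slot 0.04712694905511098 -10.851378717553082
lug 0.012 0.043007554151699934 -44.838756377558724
lug 0.012 0.042511387617661815 -167.44827053392137
lug 0.018 0.04246230502796276 -45.6601614485442
lug 0.018 0.0422897480400782 -166.85931617764857
lug 0.0245 0.041881732619157765 -46.57394455601579
lug 0.0245 0.04205473599318842 -166.2143519335396
[[ 0.598  0.801  0.03 ]
 [ 0.801 -0.598  0.009]
 [ 0.026  0.019 -0.999]] [ 2.53 -0.17  2.73]
```

Call:
servo_tool:
  increments:
    - [0.8,0,0.3,0.11,-0.15,0,-1]
    - [0.8,-0.05,0.5,0,0,0,-1]
    - [0.7,-0.05,0.5,0,0,0,-1]
    - [0.2,-0.05,0.5,0,0,0,-1]
    - [0,0,0,0,0,0,-1]

```text
clock: 6.55
tcp_pos: [0.5704, 0.3391, 0.1861]
eef_rot: [0.895, 0.447, -0.0, 0.001]
contact_force: [-0.0, -0.1, 1.0]
gripper_width: 0.0853
```

```bash
cat > g.py <<'E'
import sys
from h import *
t=np.array([float(x) for x in sys.argv[1:4]])
s=ctrl.state();A=R.from_quat(s['eef_rot']).as_matrix();n=A.T@np.array([0,0,-1])
print(s['clock'],s['tcp_pos'].round(4),'yaw',np.degrees(np.arctan2(A[1,0],A[0,0])).round(2),'shift',(A.T@(t-s['tcp_pos'])/.04).round(3),'level rx,ry',np.degrees([-n[1],n[0]]).round(2)/10,'F',s['contact_force'].round(1),'M',s['moment'].round(2),'w',s['gripper_width'])
E
python3 g.py .573 .342 .074
```

```text
6.55 [0.5704 0.3391 0.1861] yaw 53.1 shift [0.1   0.003 2.801] level rx,ry [0.009 0.006] F [-0.  -0.1  1. ] M [0.04 0.02 0.01] w 0.08529864159019157
```

Call:
servo_tool:
  increments:
    - [0.1,0,0.3,0,0,0,-1]
    - [0,0,0.7,0,0,0,-1]
    - [0,0,0.7,0,0,0,-1]
    - [0,0,0.7,0,0,0,-1]
    - [0,0,0.4,0,0,0,-1]

```text
clock: 7.18
tcp_pos: [0.5748, 0.3399, 0.0759]
eef_rot: [0.895, 0.445, 0.004, 0.001]
contact_force: [-0.3, -0.0, -0.1]
gripper_width: 0.085
```

```bash
python3 g.py .573 .342 .074
```

```text
7.175 [0.5748 0.3399 0.0759] yaw 52.91 shift [ 0.014 -0.067  0.046] level rx,ry [ 0.03  -0.031] F [-0.3 -0.  -0.1] M [0.05 0.01 0.02] w 0.0850318519560839
```

Call:
servo_tool:
  increments:
    - [0,-0.07,0,0.03,-0.03,0,-1]
    - [0,0,0,0,0,0,0.5]
    - [0,0,0,0,0,0,1]
    - [0,0,0,0,0,0,1]
    - [0,0,0,0,0,0,1]

```text
clock: 7.8
tcp_pos: [0.5735, 0.3418, 0.0785]
eef_rot: [0.895, 0.445, 0.001, -0.0]
contact_force: [-1.2, -0.0, -2.1]
gripper_width: 0.059
```

```bash
python3 g.py .573 .342 .16
```

```text
7.8 [0.5735 0.3418 0.0785] yaw 52.88 shift [ 1.000e-03 -1.000e-02 -2.038e+00] level rx,ry [ 0.005 -0.014] F [-1.2 -0.  -2.1] M [ 0.01 -0.02 -0.02] w 0.059046394373626625
```

Cup gripped, opening 59 mm. Lift it, then carry it and turn it.

Call:
servo_tool:
  increments:
    - [0,0,-0.3,0,0,0,1]
    - [0,0,-0.7,0,0,0,1]
    - [0,0,-0.8,0,0,0,1]
    - [0,0,-0.7,0,0,-0.2,1]
    - [0,0,-0.3,0,0,-0.3,1]

```text
clock: 8.43
tcp_pos: [0.5722, 0.3412, 0.1953]
eef_rot: [0.874, 0.485, 0.0, -0.0]
contact_force: [0.4, 0.5, -2.2]
gripper_width: 0.0587
```

```bash
python3 g.py .6177 .093 .185
```

```text
8.425 [0.5722 0.3412 0.1953] yaw 58.03 shift [-4.663  4.251  0.257] level rx,ry [-0.    -0.002] F [ 0.4  0.5 -2.2] M [-0.07  0.02 -0.02] w 0.05865320260341097
```

Call:
servo_tool:
  increments:
    - [-0.45,0.4,0,0,0,-0.4,1]
    - [-0.6,0.46,0,0,0,-0.5,1]
    - [-0.62,0.41,0,0,0,-0.5,1]
    - [-0.65,0.37,0,0,0,-0.5,1]
    - [-0.67,0.3,0,0,0,-0.4,1]

```text
clock: 9.05
tcp_pos: [0.6009, 0.2, 0.2018]
eef_rot: [0.754, 0.657, 0.004, 0.001]
contact_force: [-0.5, 0.4, -2.9]
gripper_width: 0.0586
```

```bash
python3 g.py .6177 .093 .185
```

```text
9.05 [0.6009 0.2    0.2018] yaw 82.07 shift [-2.593  0.781  0.412] level rx,ry [ 0.035 -0.028] F [-0.5  0.4 -2.9] M [-0.    0.04 -0.05] w 0.05862670588294414
```

Call:
servo_tool:
  increments:
    - [-0.65,0.2,0.1,0.03,-0.03,-0.3,1]
    - [-0.65,0.12,0.1,0,0,-0.3,1]
    - [-0.6,0.08,0.1,0,0,0,1]
    - [-0.3,0.05,0.1,0,0,0,1]
    - [0,0,0,0,0,0,1]

```text
clock: 9.68
tcp_pos: [0.6132, 0.1062, 0.1895]
eef_rot: [0.718, 0.696, 0.002, 0.001]
contact_force: [0.6, -0.5, -1.5]
gripper_width: 0.0588
```

```bash
python3 g.py .6177 .093 .165
python3 - <<'E'
from h import *
s=cap('scene','s1')
o=cv2.resize(s['frame'][150:270,170:310],None,fx=4,fy=4,interpolation=cv2.INTER_CUBIC);w=cap('wrist','w5')
cv2.imwrite('pics/crop3.png',o[:,:,::-1])
E
```

```text
9.675 [0.6132 0.1062 0.1895] yaw 88.14 shift [-0.328  0.12   0.612] level rx,ry [ 0.025 -0.003] F [ 0.6 -0.5 -1.5] M [0.05 0.02 0.  ] w 0.058836638012029166
```

View pics/w5.png

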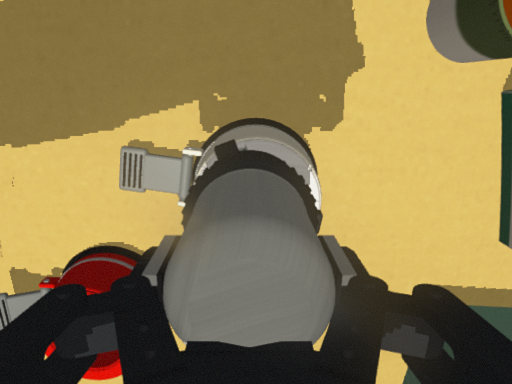

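The cup is held upright over the base; one black lug shows at about (230,150). One enlarged crop to check its angle against the slot.

Run:
```python
from h import *
f=load('w5')['frame'][110:230,175:330]
cv2.imwrite('pics/crop4.png',cv2.convertScaleAbs(cv2.resize(f,None,fx=5,fy=5,interpolation=cv2.INTER_CUBIC),alpha=1.5)[:,:,::-1])
```

```text
(no output)
```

View pics/crop4.png

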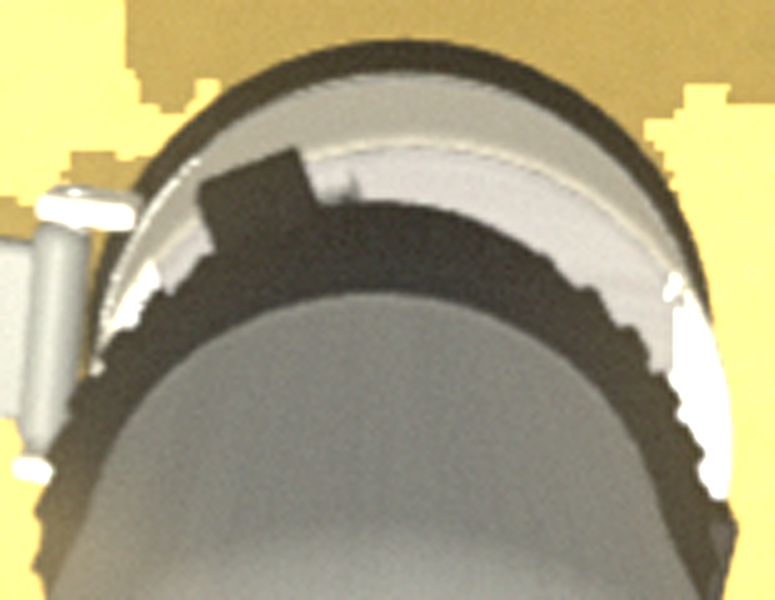

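Run:
```python
from h import *
c=load('w5');k=np.array([.6132,.1062])
for z in(.123,.1355):
  Q=[atz(c,175+x/5-.4,110+y/5-.4,z)[:2] for x,y in((200,187),(300,150))]
  q=(Q[0]+Q[1])/2-k;e=Q[1]-Q[0];print(z,np.hypot(*q),np.degrees(np.arctan2(q[1],q[0])),'width',np.hypot(*e),'normal',np.degrees(np.arctan2(e[0],-e[1])), np.degrees(np.arctan2(-e[0],e[1])))
# sideways offset check of steel wall: top dome centre
P=cloud(c);z0=.1895-.0785
m=(P[...,2]>z0+.1)&(P[...,2]<z0+.125)&(np.hypot(P[...,0]-k[0],P[...,1]-k[1])<.04);g=P[m];print(g.max(0),(g.min(0)+g.max(0))/2)
```

```text
0.123 0.04398958331135191 108.46759458705286 width 0.012716701563807544 normal 108.25653510299759 -71.74346489700243
0.1355 0.04537692341234236 106.68398069716619 width 0.011928938813660873 normal 108.25653510299759 -71.74346489700243
[0.65264244 0.13930757 0.23599801] [0.6142126  0.11609795 0.2235048 ]
```

Lug at 108.4° against a slot at about 108.5°, so it is aligned. Centring and lowering.

Call:
servo_tool:
  increments:
    - [-0.34,0.12,0,0.03,0,0,1]
    - [0,0,0.2,0,0,0,1]
    - [0,0,0.3,0,0,0,1]
    - [0,0,0.2,0,0,0,1]
    - [0,0,0.0,0,0,0,1]

```text
clock: 10.4
tcp_pos: [0.6175, 0.0948, 0.1591]
eef_rot: [0.717, 0.697, -0.0, -0.001]
contact_force: [0.3, 0.7, -1.1]
gripper_width: 0.0588
```

```bash
python3 g.py .6177 .0927 .1455
```

```text
10.4 [0.6175 0.0948 0.1591] yaw 88.38 shift [-0.052  0.007  0.339] level rx,ry [-0.011 -0.007] F [ 0.3  0.7 -1.1] M [-0.04 -0.03  0.01] w 0.05882368141525836
```

Call:
servo_tool:
  increments:
    - [-0.05,0,0,0,0,0,1]
    - [0,0,0.1,0,0,0,1]
    - [0,0,0.1,0,0,0,1]
    - [0,0,0.1,0,0,0,1]
    - [0,0,0.05,0,0,0,1]

```text
clock: 11.02
tcp_pos: [0.6178, 0.0929, 0.1449]
eef_rot: [0.717, 0.697, 0.0, -0.001]
contact_force: [0.4, 0.2, -2.3]
gripper_width: 0.0587
```

```bash
python3 g.py .6177 .0927 .1345
```

```text
11.025 [0.6178 0.0929 0.1449] yaw 88.39 shift [-0.005 -0.002  0.26 ] level rx,ry [-0.004 -0.008] F [ 0.4  0.2 -2.3] M [-0.04  0.05 -0.03] w 0.05870079785074429
```

Nose is in the socket with no contact force. Lower past the lug-on-collar height (TCP 0.1385).

Call:
servo_tool:
  increments:
    - [0,0,0.08,0,0,0,1]
    - [0,0,0.08,0,0,0,1]
    - [0,0,0.06,0,0,0,1]
    - [0,0,0.04,0,0,0,1]
    - [0,0,0.04,0,0,0,1]

```text
clock: 11.65
tcp_pos: [0.6183, 0.0922, 0.1324]
eef_rot: [0.717, 0.697, 0.0, 0.0]
contact_force: [0.0, -1.6, -1.2]
gripper_width: 0.0589
```

```bash
python3 g.py .6177 .0927 .1245
```

```text
11.65 [0.6183 0.0922 0.1324] yaw 88.37 shift [ 0.011 -0.015  0.198] level rx,ry [ 0.002 -0.001] F [ 0.  -1.6 -1.2] M [-0.29 -0.11  0.02] w 0.05892667522230276
```

Lugs are in the slots: cup origin is about 54 mm, below 60, with almost no force. Press home.

Call:
servo_tool:
  increments:
    - [0,0,0.06,0,0,0,1]
    - [0,0,0.06,0,0,0,1]
    - [0,0,0.06,0,0,0,1]
    - [0,0,0.06,0,0,0,1]
    - [0,0,0.05,0,0,0,1]

```text
clock: 12.28
tcp_pos: [0.6186, 0.0921, 0.123]
eef_rot: [0.717, 0.697, 0.001, 0.001]
contact_force: [-3.4, -1.6, 11.6]
gripper_width: 0.0592
```

```bash
python3 g.py .6177 .0927 .1235
```

```text
12.275 [0.6186 0.0921 0.123 ] yaw 88.37 shift [ 0.014 -0.022 -0.013] level rx,ry [ 0.012 -0.002] F [-3.4 -1.6 11.6] M [-0.38  1.    0.06] w 0.05915639100773104
```

Call:
servo_tool:
  increments:
    - [0,0,0.05,0,0,0,1]
    - [0,0,0.06,0,0,0,1]
    - [0,0,0.06,0,0,0,1]
    - [0,0,0.06,0,0,0,1]
    - [0,0,0.06,0,0,0,1]

```text
clock: 12.9
tcp_pos: [0.6185, 0.0922, 0.123]
eef_rot: [0.717, 0.697, 0.003, 0.002]
contact_force: [-5.9, -1.6, 16.7]
gripper_width: 0.0587
```

```bash
python3 g.py .6177 .0927 .1235
python3 - <<'E'
from h import *
f=cap('wrist','w6')['frame'];s=cap('scene','s2')['frame'][150:270,170:310];o=np.zeros((384,800,3),np.uint8);o[:,:400]=f[:,60:460];o[:343,400:]=cv2.resize(s,(400,343),interpolation=cv2.INTER_CUBIC)
cv2.imwrite('pics/end.png',o[:,:,::-1])
E
python3 g.py .6177 .0927 .1235
```

```text
12.9 [0.6185 0.0922 0.123 ] yaw 88.39 shift [ 0.012 -0.019 -0.013] level rx,ry [ 0.042 -0.011] F [-5.9 -1.6 16.7] M [-0.5   2.1   0.02] w 0.05872679867903904
13.0 [0.6184 0.0922 0.123 ] yaw 88.39 shift [ 0.011 -0.019 -0.013] level rx,ry [ 0.042 -0.011] F [-5.8 -1.8 17.4] M [-0.49  2.03 -0.03] w 0.05866318663388598
```

View pics/end.png

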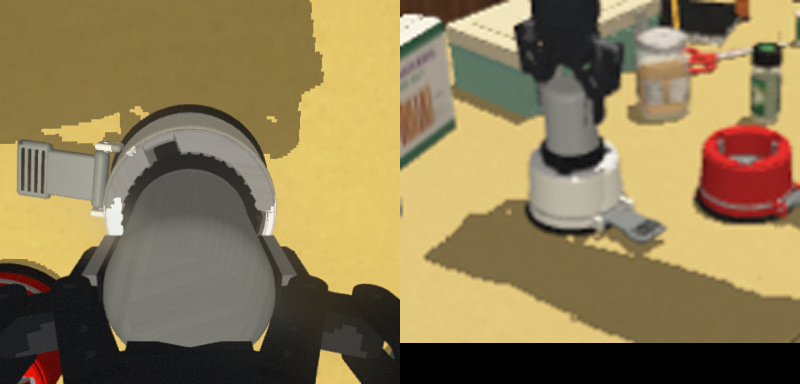

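The picture shows the lug down in its slot, the cup upright in the base, the lever down and the jars standing. The cup is hard on its stop: the force rose from 12 to 17 N with no travel. Handing in.

Run:
```python
from h import *
print(ctrl.hand_in());s=ctrl.state();print(s['clock'],s['tcp_pos'],s['contact_force'])
```

```text
the job is handed in; nothing more can be done
None
the job is handed in; nothing more can be done
```

I handed the job in at about 13 s, with the lever locked first and the cup then pressed fully home in the white base and still held there.

- **Lever:** it went down to its stop, with the fingertip at 21 mm. After lifting off, the pad measured about 22 mm by depth, against 21.5 mm for locked, so it stayed down. The wrist force reached about 50 N for a moment at the stop. That was the closed fingertips on the pad, not the arm or gripper body, and it is below the 120 N wrist limit.
- **Cup:** gripped upright and turned about 35°. The lug measured 108.4° against the slot at about 108.5°. It dropped into the slots with almost no force.
- **Last checks:** more pushing raised the upward force from 12 to 17 N with no further travel, so the cup is on its stop (the plungers need 9.2 N). The final picture shows a lug down in its slot, the lever down and both jars standing.
- **Disagreements:** the tool height puts the cup origin at 44.5 mm, 1.5 mm below the stated 46 mm; this could be a slight slip in the grip or a measuring error. The wrist also showed about 2 N·m of moment and 6 N of side force while pressing. Slot-angle readings from the pictures varied by about 4°; I used the middle value.

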